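Bin the reject fitting, then draw the plug gauge to its wear groove

TASK

One of the three turned steel fittings on the rubber mat is a reject: the plain one with no collar; drop it into the wire basket and leave the two good fittings standing where they are. Then check the plug gauge for wear: pull it about 40 mm out of the slanting bore of its setting block, straight along the bore and without wrenching it sideways, so that the groove round its shank shows above the block while its end is still well inside. Finish holding it there, still, in the gripper; do not let go.

Things in the scene. Friction and masses are not known exactly. Their poses are not given: they have to be found in the camera images.
- reject: the reject: a plain upright steel cylinder 38 mm in diameter, 26 mm high, 0.2 kg, standing on the rubber mat in one of its three places (which one varies). Origin: centre of its underside; z up.
- good_a: a good fitting: upright steel, a flange 38 mm in diameter and 14 mm high with a narrower collar 26 mm in diameter on top, 38 mm high in all; on the mat. Origin: centre of its underside. To be left alone.
- good_b: the other good fitting, same shape as good_a. The three fittings stand in a row, 90 mm apart.
- mat: black rubber mat, 270 x 75 x 4 mm, fixed on the bench. Origin: centre of its underside; x along its 270 mm length and the row of fittings, y across.
- basket: open wire basket for rejects, fixed, 200 (x) x 150 (y) mm outside and 60 mm high, walls 5 mm, floor 3 mm. Origin: centre of its underside, z up. Two plain rejects (26 mm high) already stand in it at x = 70 mm, y = -42 and 42 mm; the rest is empty. Left or right of the mat (varies).
- bush: bored steel block, 48 x 48 mm, 65 mm long, rigidly fixed on a base plate (124 x 104 x 12 mm), slanting 20 degrees: its top leans to its -x side, roughly towards the robot. Origin: bottom of the bore, on its axis; z runs along the bore, up and out of the mouth at z = 65 mm; bore diameter 20 mm; y is level. On the other side of the mat from the basket.
- gauge: plug gauge, 0.3 kg, loose, fully home in the bore at the start (origin and z as the bush's). Origin: centre of its foot; z along its axis to the handle. Shank 19 mm diameter, z = 0 to 65 mm, groove at z = 31 to 35 mm; shoulder disc 32 mm diameter, z = 65 to 70 mm; round handle 22 mm diameter, z = 70 to 132 mm, for gripping. Pulled off the bore's line it jams.
Things that resemble listed ones, but are neither listed nor needed, are in the scene too. What is shaped like the gauge but brown or yellow is not meant.

How it is judged:
On the way:
1. the reject lies in the basket, let go, while the gauge is still home in its bore (x of reject in the frame of basket between -0.1 and 0.1 m and y of reject in the frame of basket between -0.075 and 0.075 m and z of reject in the frame of basket between -0.005 and 0.05 m and contact force between reject and the fingers below 0.1 N and linear speed of reject below 0.03 m/s and z of gauge in the frame of bush below 0.01 m), for 0.2 s.
At the end, for the whole second after the job is handed in: The reject is in the basket and at rest, not held; the plug gauge is drawn 33 to 50 mm out of the bore, its foot still in the bore and its axis within 4 degrees of it, held still by the fingers (grip force above 2 N) and pressing on the block with less than 25 N (x of reject in the frame of basket between -0.1 and 0.1 m and y of reject in the frame of basket between -0.075 and 0.075 m and z of reject in the frame of basket between -0.005 and 0.05 m and contact force between reject and the fingers below 0.1 N and linear speed of reject below 0.03 m/s and z of gauge in the frame of bush between 0.033 and 0.05 m and angle between the z axis of gauge and the z axis of bush, either way round below 0.07 rad and x of gauge in the frame of bush between -0.004 and 0.004 m and y of gauge in the frame of bush between -0.004 and 0.004 m and contact force between gauge and the fingers above 2 N and contact force between gauge and bush below 25 N and linear speed of gauge below 0.01 m/s); the arm keeps its last pose, push and grip.
It fails at once if the gauge is wrenched: it presses on the block with more than 60 N (contact force between gauge and bush above 60 N).
It fails at once if the gauge is pulled right out of the bore (z of gauge in the frame of bush above 0.062 m).
It fails at once if a good fitting is shifted by more than 20 mm or tipped (distance of any of good_a, good_b from where it was at the start of the episode above 0.02 m or angle between any of good_a, good_b's own z axis and vertical above 0.5 rad).
It also fails if it takes over 64 s, if anything falls off the work surface, if the arm or the gripper's body presses on something with over 40 N, if the wrist force passes 120 N, or if a joint passes its speed limit or range.

ROBOT

A 6-joint arm with a two-finger parallel gripper is mounted at the origin on the work surface. World frame = base frame: x ahead of the robot, y to its left, z up, the work surface at z = 0. Lengths are in m, angles in rad, forces in N, time in s.
With the tool pointing down it reaches from about 0.375 to 0.9 m from the base axis. Payload 3.1 kg.
Tool frame: the origin (TCP) lies at the very end of the fingers, on their centre line; the grasp point (between the pads) lies 19 mm behind it; z points along the fingers, y is the line along which they close (so a half turn about z gives the same grasp; the last joint's range is limited). The gripper opens to 85 mm and grips with 20 to 120 N. Pads are 22 mm wide; open, the fingers measure 114 mm over their backs; the gripper's body (76 mm by 85 mm) begins 54 mm behind the grasp point. The pads swing forward as they close: fully open they stand 13 mm farther back than shut.
Start: joints at [-1.294, 0.527, 1.433, -0, 1.181, -0.178], TCP at [0.275, -0.561, 0.231] pointing down, gripper open.
Joint ranges: [-3.08, 3.08], [-0.75, 2.2], [0.22, 2.44], [-1.43, 4.57], [0, 2.65], [-2.85, 2.85]. Speed limits (rad/s): [2.79, 2.79, 3.14, 3.14, 3.14, 3.14].

INTERFACE

Orientations are given as a 3x3 rotation matrix whose columns are the frame's x, y, z axes.
In Python, from rig import bot gives the robot as it stands. The module is installed in compiled form; this text tells all that it offers.
- The arm moves only by the tool drive_tool, never from a script. Its argument "steps" is text: rows parted by semicolons, each of 6 numbers parted by spaces: the shift along the world's x, y, z in mm, then the turn, a rotation vector about the world's x, y, z in degrees. In form: x y z wx wy wz; .... A call has 1 to 5 rows; each row shifts and turns the commanded pose from where the row before left it; what a row does not reach is not made up. A row lasts 1/10 s, in which the tool goes at most 50 mm and 8.59 degrees, less where a joint would pass 70% of its speed; a pose out of reach is approached as far as the arm can. A call is refused whole if a number of a shift passes 50 or a number of a turn 8.59, either way. A call with a gripper value outside its range is refused whole. "gripper" is the closure, from -1 (fully open) to 1 (shut), so that 0 is half open, set as the call begins (left out, the last holds). The fingers move at their own pace and stop on an object; the grip force is fixed at half the most. Time passes only in rows, so rows that do not move let the fingers close. It gives the time, the measured TCP pose, the force, the opening and the grip force at its end, in the units of the state.
- bot.state(): the state, without advancing time (a new reading comes with each control period).
- bot.capture(name): name is "side" or "top" or "wrist"; returns a dict with "color" (420x560x3 uint8, red, green, blue), "vertical_fov" (degrees; the focal length in pixels is half the picture's height over the tangent of half this angle, whatever the lens; pixels are square), "cx", "cy" (the principal point, pixels), "rvec" (rotation vector, rad) and "tvec" (3), from world to camera coordinates, as OpenCV has them; the wrist camera has in their place "tool_from_camera" (4x4, takes a point from camera to tool coordinates, whose origin is the TCP and whose axes are the flange's). Camera axes: x right, y down, z forward; pixel columns grow to the right and rows downward; lengths in m; the calibration is good to about 2 mm. A picture is of the moment at which its call begins: read the wrist's pose just before it. There is no depth.
- bot.close_job(): hands the job in; it is judged then, once.
The state is a dict: "clock": time; "q": joint angles; "joint_velocities": joint speeds; "joint_efforts": joint torques, N m; "ee_pos": TCP position; "eef_rot": TCP orientation; "contact_force": force on the tool from outside, world axes, zero at the start; "moment": the same for the moment, N m; "gripper_width": finger opening in m; "grasp_force": force on a finger pad.
Only numpy, scipy, OpenCV 4.12 (cv2) and the standard library are available. Lean on these libraries where they do the work, as an engineer would, in place of code of your own. Each camera call takes 0.05 s, during which the arm holds its last target. There are 200 camera calls.

## Working session

There is one attempt and no reset: what is moved stays moved. The work goes in short steps, Python scripts to look and compute and a tool call to move; the robot and the scene stay as the last step left them, time stands still between calls to the robot, and variables do not carry over. Pictures are saved under pics/ and viewed, at most 10 in all, crops included, and the job is handed in when it is done.

Besides the shell and the picture viewer there is one more tool, called after "Call:" as name(argument=value, ...) on one line, values as JSON. drive_tool: Moves the arm, as the interface text tells. Its arguments: {"type":"object","properties":{"steps":{"type":"string"},"gripper":{"type":"number"}},"required":["steps"]}

```bash
mkdir -p pics; cat > h.py <<'E'
import numpy as np, cv2, json
from rig import bot
def snap(n,f):
    s=bot.state(); c=bot.capture(n); cv2.imwrite(f'pics/{f}.png',c['color'][:,:,::-1])
    d={k:np.array(c[k]).tolist() for k in c if k!='color'}; d['p']=np.array(s['ee_pos']).tolist(); d['R']=np.array(s['eef_rot']).tolist()
    json.dump(d,open(f'pics/{f}.json','w')); return c
def cam(f):
    d=json.load(open(f'pics/{f}.json')); F=210/np.tan(np.radians(d['vertical_fov'])/2)
    if 'rvec' in d:
        R=cv2.Rodrigues(np.array(d['rvec']))[0]; t=np.array(d['tvec']).ravel()
    else:
        T=np.eye(4);T[:3,:3]=d['R'];T[:3,3]=d['p'];M=np.linalg.inv(T@np.array(d['tool_from_camera']));R=M[:3,:3];t=M[:3,3]
    return F,d['cx'],d['cy'],R,t
def ray(f,u,v):
    F,cx,cy,R,t=cam(f); return -R.T@t, R.T@np.array([(u-cx)/F,(v-cy)/F,1])
def atz(f,u,v,z):
    o,d=ray(f,u,v); return o+d*(z-o[2])/d[2]
def proj(f,P):
    F,cx,cy,R,t=cam(f); q=np.atleast_2d(P)@R.T+t; return np.c_[F*q[:,0]/q[:,2]+cx,F*q[:,1]/q[:,2]+cy]
def tri(obs):
    A=np.zeros((3,3));b=np.zeros(3)
    for f,u,v in obs:
        o,d=ray(f,u,v);d/=np.linalg.norm(d);M=np.eye(3)-np.outer(d,d);A+=M;b+=M@o
    return np.linalg.solve(A,b)
E
python3 - <<'E'
from h import *
for n in('top','side'): snap(n,n+'0')
a=cv2.imread('pics/top0.png');b=cv2.imread('pics/side0.png')
s=bot.state();print(s['clock'],s['eef_rot'],s['gripper_width'],cam('top0'),cam('side0'))
E
```

```text
0.1 [[ 8.98364001e-01  4.39251461e-01 -5.25826123e-04]
 [ 4.39251636e-01 -8.98362116e-01  1.87350614e-03]
 [ 3.50558041e-04 -1.91406046e-03 -9.99998107e-01]] 0.08567398398856989 (np.float64(384.56552323636606), 279.7759733894727, 213.767380802168, array([[-0.06776629, -0.9977001 ,  0.00149777],
       [-0.97366175,  0.06580584, -0.21829429],
       [ 0.21769367, -0.01625131, -0.97588184]]), array([0.01287788, 0.4123656 , 0.98609121])) (np.float64(458.15214500259117), 286.51388758432387, 211.78794298540964, array([[-0.97886356, -0.20433517,  0.00856018],
       [-0.14411271,  0.65946067, -0.73779615],
       [ 0.1451126 , -0.72343539, -0.67496931]]), array([0.40484621, 0.10779038, 0.9308681 ]))
```

View pics/top0.png

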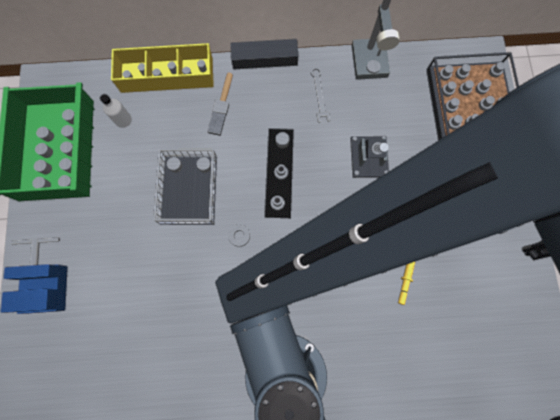

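View pics/side0.png

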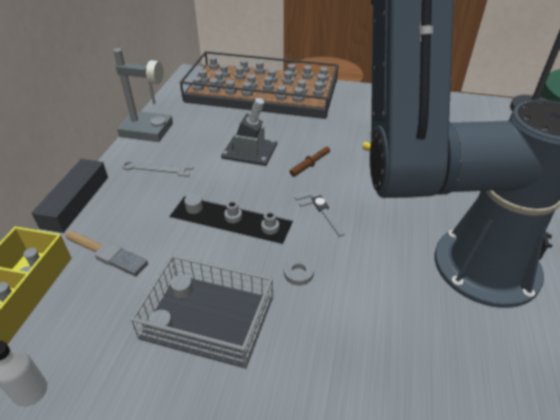

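The top view shows the mat at (280,173), the basket at (187,186) and the slanted block with its gauge at (375,152). Of the fittings on the mat, (282,139), (281,171) and (278,202), only the far one at (282,139), side view (194,203), looks wide-topped with no collar. The upright at (386,38) is a stand, not the gauge. I'll confirm both in one enlarged crop.

```bash
python3 - <<'E'
from h import *
a=cv2.imread('pics/top0.png')[115:225,255:405];b=cv2.imread('pics/side0.png')[85:245,160:300]
A=cv2.resize(a,None,fx=2.6,fy=2.6,interpolation=2);B=cv2.resize(b,None,fx=2.8,fy=2.8,interpolation=2)
o=np.zeros((460,800,3),'u1');o[:A.shape[0],:390]=A[:,:390];o[:448,400:792]=B;cv2.imwrite('pics/c0.png',o)
E
```

```text
(no output)
```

View pics/c0.png

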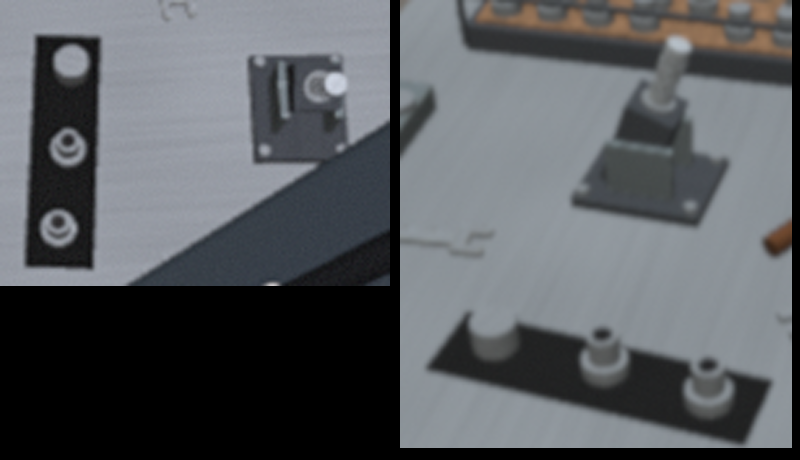

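```bash
python3 - <<'E'
from h import *
np.set_printoptions(precision=4,suppress=True)
T=lambda x,y:('top0',255+x/2.6,115+y/2.6); S=lambda x,y:('side0',160+(x-400)/2.8,85+y/2.8)
print('cams',ray('top0',0,0)[0],ray('side0',0,0)[0])
print('rej',tri([T(71,61),S(494,323)]),atz(*T(71,61),.030),atz(*S(494,323),.030))
for p in[(67,140),(59,221)]:print('good',atz(*T(*p),.042))
for p in[(602,335),(708,366)]:print('goodS',atz(*S(*p),.042))
for p in[(38,37),(100,38),(93,268),(25,265)]:print('mat',atz(*T(*p),.004)[:2])
print('handle',tri([T(335,83),S(680,45)]),'shoulder',tri([T(318,86),S(661,99)]))
for p in[(249,56),(340,55),(348,160),(254,163)]:print('plate',atz(*T(*p),.012)[:2])
for p in[(573,202),(697,221),(728,158)]:print('plateS',atz(*S(*p),.012)[:2])
for p in[(161,152),(215,152),(215,222),(157,222)]:print('bsk',atz('top0',*p,.06)[:2])
for p in[(174,164),(203,164)]:print('bskrej',atz('top0',*p,.029)[:2])
E
```

```text
cams [0.1877 0.0017 1.0523] [0.2767 0.6851 0.7044]
rej [ 0.6368 -0.0377  0.0234] [ 0.6346 -0.0374  0.03  ] [ 0.6325 -0.0304  0.03  ]
good [ 0.5399 -0.0264  0.042 ]
good [ 0.4517 -0.012   0.042 ]
goodS [ 0.5394 -0.0222  0.042 ]
goodS [ 0.4508 -0.0053  0.042 ]
mat [ 0.6775 -0.0032]
mat [ 0.6716 -0.073 ]
mat [ 0.4072 -0.0454]
mat [0.4154 0.0271]
handle [ 0.5409 -0.2843  0.1513] shoulder [ 0.5606 -0.2844  0.0951]
plate [ 0.6351 -0.2368]
plate [ 0.6295 -0.3384]
plate [ 0.5068 -0.3314]
plate [ 0.5103 -0.2287]
plateS [ 0.6306 -0.2251]
plateS [ 0.5126 -0.2213]
plateS [ 0.5075 -0.3261]
bsk [0.6041 0.2983]
bsk [0.5942 0.1507]
bsk [0.3984 0.1567]
bsk [0.4087 0.3089]
bskrej [0.5788 0.2712]
bskrej [0.5733 0.19  ]
```

The crop confirms it: the far fitting has a plain flat top while the other two have collars, and the steel gauge leans toward −x. The mat, plate and basket measurements agree with each other, so I'm moving to above the reject.

Call:
drive_tool(steps="25 37 0 0 0 -6; 25 37 0 0 0 -6; 25 37 0 0 0 -6; 25 37 0 0 0 -6; 25 37 0 0 0 -6", gripper=-1)

```text
clock: 0.6
ee_pos: [0.4001, -0.3747, 0.2309]
eef_rot: [[0.997, -0.074, -0.0], [-0.074, -0.997, 0.001], [-0.0, -0.001, -1.0]]
contact_force: [0.5, 0.2, 0.4]
gripper_width: 0.0851
grasp_force: 0.0
```

Call:
drive_tool(steps="25 37 0 0 0 0; 25 37 0 0 0 0; 25 37 0 0 0 0; 25 37 0 0 0 0; 25 37 0 0 0 0")

```text
clock: 1.1
ee_pos: [0.5251, -0.1897, 0.231]
eef_rot: [[0.998, -0.069, -0.001], [-0.069, -0.998, 0.0], [-0.001, -0.0, -1.0]]
contact_force: [0.5, -0.5, -0.2]
gripper_width: 0.0848
grasp_force: 0.0
```

Call:
drive_tool(steps="27 40 -10 0 0 0; 27 40 -25 0 0 0; 27 40 -25 0 0 0; 27 37 -20 0 0 0; 0 0 0 0 0 0")

```text
clock: 1.6
ee_pos: [0.6286, -0.0354, 0.1515]
eef_rot: [[0.998, -0.063, -0.004], [-0.063, -0.998, 0.003], [-0.005, -0.003, -1.0]]
contact_force: [-0.6, -0.0, 0.3]
gripper_width: 0.0854
grasp_force: 0.0
```

```bash
python3 - <<'E'
from h import *
snap('wrist','w1');s=bot.state();print(s['clock'],s['ee_pos'],s['eef_rot'],s['contact_force'])
print(proj('w1',[[.633,-.034,.03]]))
E
```

```text
1.65 [ 0.6278775  -0.03788544  0.15281813] [[ 9.97934169e-01 -6.41173754e-02 -4.04435651e-03]
 [-6.41134510e-02 -9.97942018e-01  1.09276947e-03]
 [-4.10609880e-03 -8.31214341e-04 -9.99991224e-01]] [-0.50361656 -0.21308659  0.49571552]
[[274.66440287 192.30829773]]
```

View pics/w1.png

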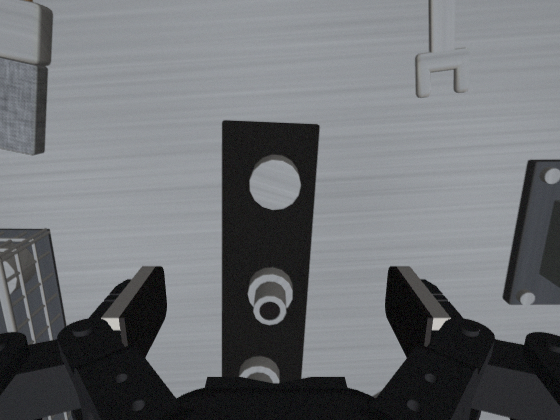

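The reject's flat top is centred at (275,185), between the open pads at columns 150 and 400. The good fitting next to it is at (270,305).

```bash
python3 - <<'E'
from h import *
print(atz('w1',275,185,.03),atz('w1',270,309,.042))
E
```

```text
[ 0.63845419 -0.03458796  0.03      ] [ 0.5440781  -0.02488294  0.042     ]
```

Call:
drive_tool(steps="9 2 -30 0 0 0; 0 0 -40 0 0 0; 0 0 -40 0 0 0; 0 0 -25 0 0 0; 0 0 0 0 0 0")

```text
clock: 2.15
ee_pos: [0.6337, -0.0396, 0.0169]
eef_rot: [[0.997, -0.07, -0.008], [-0.07, -0.998, 0.002], [-0.008, -0.001, -1.0]]
contact_force: [-0.6, -0.1, -0.7]
gripper_width: 0.0854
grasp_force: 0.0
```

Call:
drive_tool(steps="0 0 -5 0 0 0; 0 0 0 0 0 0")

```text
clock: 2.35
ee_pos: [0.6382, -0.0397, 0.0167]
eef_rot: [[0.998, -0.069, 0.002], [-0.069, -0.998, -0.001], [0.002, 0.001, -1.0]]
contact_force: [0.3, 0.1, -0.5]
gripper_width: 0.0852
grasp_force: 0.0
```

Call:
drive_tool(steps="0 3 -5 0 0 0; 0 0 0 0 0 0; 0 0 0 0 0 0")

```text
clock: 2.65
ee_pos: [0.6376, -0.0357, 0.0111]
eef_rot: [[0.998, -0.068, 0.001], [-0.068, -0.998, -0.0], [0.001, 0.0, -1.0]]
contact_force: [-0.3, -0.7, 0.9]
gripper_width: 0.0853
grasp_force: 0.0
```

Call:
drive_tool(steps="0 0 0 0 0 0")

```text
clock: 2.75
ee_pos: [0.6375, -0.0357, 0.0108]
eef_rot: [[0.998, -0.068, 0.001], [-0.068, -0.998, -0.0], [0.001, 0.0, -1.0]]
contact_force: [-0.6, -0.1, 0.5]
gripper_width: 0.0852
grasp_force: 0.0
```

Settled and centred on the reject; closing.

Call:
drive_tool(steps="0 0 0 0 0 0; 0 0 0 0 0 0; 0 0 0 0 0 0; 0 0 0 0 0 0; 0 0 0 0 0 0", gripper=1)

```text
clock: 3.25
ee_pos: [0.6377, -0.0359, 0.0107]
eef_rot: [[0.998, -0.069, 0.001], [-0.069, -0.998, -0.0], [0.001, 0.0, -1.0]]
contact_force: [0.1, -0.7, 2.4]
gripper_width: 0.0359
grasp_force: 60.3
```

Call:
drive_tool(steps="0 0 0 0 0 0; 0 0 0 0 0 0; 0 0 0 0 0 0; 0 0 15 0 0 0; 0 0 15 0 0 0")

```text
clock: 3.75
ee_pos: [0.6362, -0.0356, 0.0402]
eef_rot: [[0.998, -0.069, -0.003], [-0.069, -0.998, 0.001], [-0.003, -0.0, -1.0]]
contact_force: [0.4, 0.5, -0.8]
gripper_width: 0.036
grasp_force: 60.2
```

Call:
drive_tool(steps="0 0 40 0 0 0; 0 0 40 0 0 0; 0 20 30 0 0 0; -20 35 0 0 0 0; -25 40 0 0 0 0")

```text
clock: 4.25
ee_pos: [0.5939, 0.059, 0.1531]
eef_rot: [[0.997, -0.071, 0.006], [-0.071, -0.997, -0.0], [0.006, 0.0, -1.0]]
contact_force: [0.3, 0.3, -2.3]
gripper_width: 0.0358
grasp_force: 60.3
```

Call:
drive_tool(steps="-25 40 0 0 0 0; -25 40 0 0 0 0; -25 40 0 0 0 0; -25 40 0 0 0 0; -6 14 0 0 0 0")

```text
clock: 4.75
ee_pos: [0.4821, 0.236, 0.151]
eef_rot: [[0.998, -0.065, -0.003], [-0.065, -0.998, 0.0], [-0.003, -0.0, -1.0]]
contact_force: [1.6, 0.4, -0.8]
gripper_width: 0.0364
grasp_force: 60.3
```

Call:
drive_tool(steps="0 0 0 0 0 0; 0 0 0 0 0 0")

```text
clock: 4.95
ee_pos: [0.4871, 0.233, 0.151]
eef_rot: [[0.998, -0.068, 0.002], [-0.068, -0.998, -0.0], [0.002, 0.0, -1.0]]
contact_force: [-0.5, 0.4, -1.3]
gripper_width: 0.0365
grasp_force: 60.3
```

```bash
python3 - <<'E'
from h import *
snap('top','t2');snap('side','s2')
a=cv2.imread('pics/top0.png');A=cv2.resize(cv2.imread('pics/t2.png')[120:240,130:260],None,fx=3,fy=3,interpolation=2);B=cv2.resize(cv2.imread('pics/s2.png')[190:370,120:310],None,fx=2.1,fy=2.1,interpolation=2)
o=np.zeros((400,800,3),'u1');o[:360,:390]=A;o[:378,400:799]=B;cv2.imwrite('pics/c2.png',o)
E
```

```text
(no output)
```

View pics/c2.png

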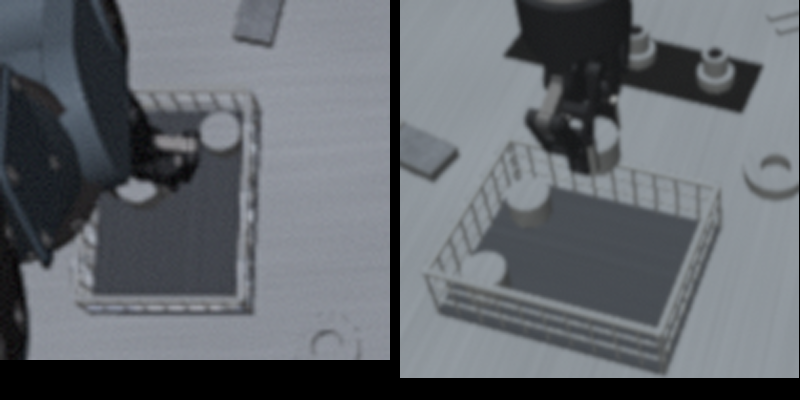

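The reject is held over the empty part of the basket at crop right (605,145), and both good fittings still stand at (640,50) and (715,70). Lowering it inside and letting go.

Call:
drive_tool(steps="0 0 -40 0 0 0; 0 0 -40 0 0 0; 0 0 -35 0 0 0; 0 0 -20 0 0 0; 0 0 0 0 0 0")

```text
clock: 5.55
ee_pos: [0.4853, 0.2312, 0.0125]
eef_rot: [[0.997, -0.071, -0.006], [-0.071, -0.997, -0.002], [-0.006, 0.002, -1.0]]
contact_force: [0.2, -0.6, -1.6]
gripper_width: 0.0359
grasp_force: 60.3
```

Call:
drive_tool(steps="0 0 0 0 0 0; 0 0 0 0 0 0; 0 0 0 0 0 0", gripper=-0.35)

```text
clock: 5.85
ee_pos: [0.4877, 0.2332, 0.017]
eef_rot: [[0.998, -0.069, 0.003], [-0.069, -0.998, 0.001], [0.003, -0.001, -1.0]]
contact_force: [-0.3, -0.5, 0.1]
gripper_width: 0.0579
grasp_force: 0.0
```

Call:
drive_tool(steps="0 0 0 0 0 0; 0 0 20 0 0 0; 0 0 40 0 0 0; 0 0 45 0 0 0; 0 0 45 0 0 0")

```text
clock: 6.35
ee_pos: [0.4858, 0.2331, 0.1674]
eef_rot: [[0.998, -0.069, 0.0], [-0.069, -0.998, 0.0], [0.0, -0.0, -1.0]]
contact_force: [0.8, 0.4, -0.2]
gripper_width: 0.0579
grasp_force: 0.0
```

```bash
python3 - <<'E'
from h import *
np.set_printoptions(precision=4,suppress=True)
snap('wrist','w3');s=bot.state();print(s['ee_pos'],s['q'])
# bush pose estimate and target
yaw=np.radians(-3.5);c=np.array([np.cos(yaw),np.sin(yaw),0]);ax=-np.sin(np.radians(20))*c+np.array([0,0,np.cos(np.radians(20))])
sh=np.array([.5606,-.2844,.0951])
print(ax,'grasp',sh+ax*.033,'TCP at grasp',sh+ax*.014)
E
```

```text
[0.4903 0.2346 0.1747] [0.2406 0.4901 1.7054 0.     0.9316 1.8793]
[-0.3414  0.0209  0.9397] grasp [ 0.5493 -0.2837  0.1261] TCP at grasp [ 0.5558 -0.2841  0.1083]
```

View pics/w3.png

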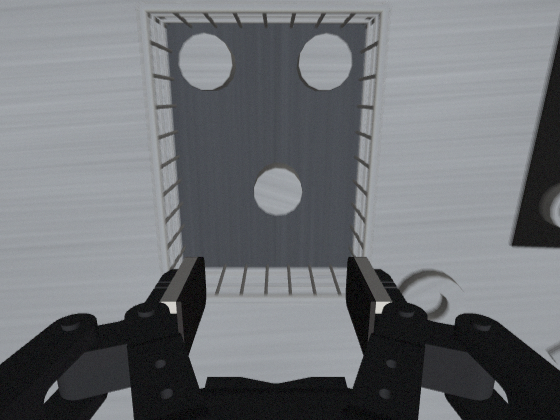

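The reject stands freely inside the basket at (277,191), clear of the two already there at (205,62) and (325,62). Now to the gauge, tilting the tool 20° to line up with the bore.

Call:
drive_tool(steps="0 -20 30 0 0 0; 0 -45 20 0 0 0; 0 -45 5 0 0 0; 3 -45 0 0 0 0; 3 -45 0 0 0 0", gripper=-1)

```text
clock: 6.9
ee_pos: [0.4922, 0.0318, 0.2214]
eef_rot: [[0.998, -0.068, 0.003], [-0.068, -0.998, -0.0], [0.003, 0.0, -1.0]]
contact_force: [1.6, -0.8, 0.7]
gripper_width: 0.0858
grasp_force: 0.0
```

Call:
drive_tool(steps="3 -45 0 0 0 0; 4 -45 0 0 0 0; 4 -45 0 0 0 0; 4 -45 0 0 0 0; 4 -45 0 0 0 0")

```text
clock: 7.4
ee_pos: [0.5111, -0.1936, 0.2209]
eef_rot: [[0.998, -0.069, 0.001], [-0.069, -0.998, -0.001], [0.001, 0.0, -1.0]]
contact_force: [0.7, 0.4, -0.8]
gripper_width: 0.0856
grasp_force: 0.0
```

Call:
drive_tool(steps="2 -45 0 -0.24 -4 0; 2 -30 0 -0.24 -4 0; 2 -15 0 -0.24 -4 0; 0 0 0 -0.24 -4 0; 0 0 0 -0.24 -4 0")

```text
clock: 7.9
ee_pos: [0.5171, -0.2827, 0.221]
eef_rot: [[0.936, -0.069, 0.345], [-0.066, -0.998, -0.023], [0.346, -0.002, -0.938]]
contact_force: [-0.2, -0.4, 1.1]
gripper_width: 0.0851
grasp_force: 0.0
```

Call:
drive_tool(steps="0 0 0 0 0 0; 0 0 0 0 0 0; 0 0 0 0 0 0")

```text
clock: 8.2
ee_pos: [0.518, -0.2821, 0.221]
eef_rot: [[0.937, -0.067, 0.342], [-0.064, -0.998, -0.021], [0.343, -0.002, -0.939]]
contact_force: [0.0, -0.1, -0.2]
gripper_width: 0.0856
grasp_force: 0.0
```

```bash
python3 - <<'E'
from h import *
np.set_printoptions(precision=4,suppress=True)
snap('wrist','w4');snap('side','s4');s=bot.state();print(s['clock'],s['ee_pos'],s['eef_rot'],s['q'])
ax=np.array([-.3414,.0209,.9397]);sh=np.array([.5606,-.2844,.0951])
print(proj('w4',[sh-.005*ax,sh,sh+.062*ax]))
A=cv2.resize(cv2.imread('pics/w4.png'),(800,600),interpolation=2);cv2.imwrite('pics/c4.png',A)
E
```

```text
8.3 [ 0.5181 -0.2819  0.2208] [[ 0.9372 -0.0671  0.3424]
 [-0.0637 -0.9977 -0.021 ]
 [ 0.343  -0.0021 -0.9393]] [-0.8087  0.4004  1.7738  0.3541  0.7374  0.5936]
[[276.2119 197.2433]
 [276.2195 198.901 ]
 [276.3407 225.329 ]]
```

View pics/c4.png

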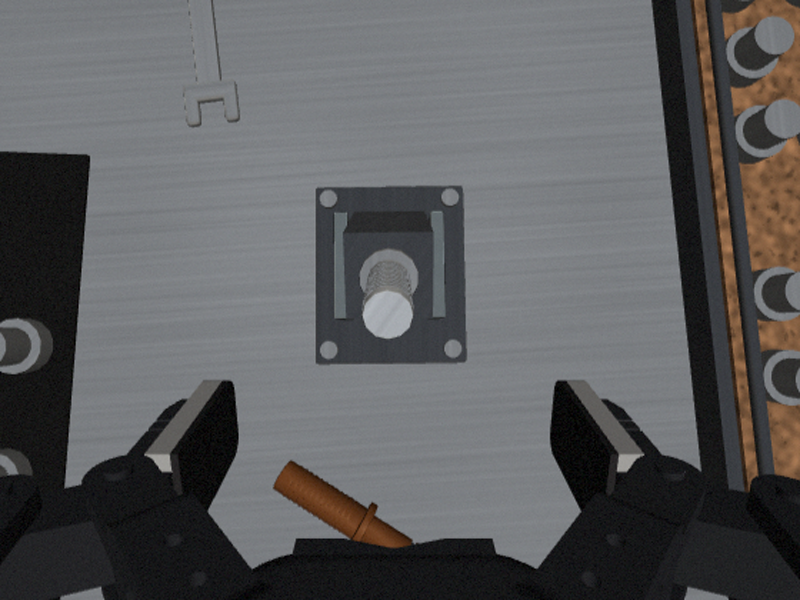

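The gauge handle's top is at crop (387,314), i.e. (270.9,219.8) in the full picture, with its shoulder at (272,194). The brown look-alike at crop (340,505) is lying loose and isn't the one. Fitting the bush pose.

```bash
cat > fit.py <<'E'
from h import *
from scipy.optimize import least_squares
np.set_printoptions(precision=4,suppress=True)
def axis(yaw):
    return np.array([-np.sin(np.radians(20))*np.cos(yaw),-np.sin(np.radians(20))*np.sin(yaw),np.cos(np.radians(20))])
def fit(obs,yaw):   # obs: (img,u,v,distance along axis from shoulder top,weight)
    a=axis(yaw)
    def r(p): return np.concatenate([(proj(f,p+s*a)[0]-[u,v])*w for f,u,v,s,w in obs])
    o=least_squares(r,[.56,-.284,.095]); return o.x,o.fun
E
python3 - <<'E'
from fit import *
e=[atz('w4',x*.7,y*.7,.012)[:2] for x,y in[(316,187),(462,186),(467,363),(317,364)]];e=np.array(e)
print(e,e.mean(0))
for d in(e[0]-e[3],e[1]-e[2]):print(np.degrees(np.arctan2(d[1],d[0])))
for d in(e[0]-e[1],e[3]-e[2]):print(np.degrees(np.arctan2(-d[0],d[1])))
W=[('w4',270.9,219.8,.062,1),('w4',272.3,194,0,.7)]
T=[('top0',255+335/2.6,115+83/2.6,.062,.7),('top0',255+318/2.6,115+86/2.6,0,.5)]
S=[('side0',160+280/2.8,85+45/2.8,.062,.7),('side0',160+261/2.8,85+99/2.8,0,.5)]
for o in(W+T+S,W+S,W+T,T+S):print(*fit(o,np.radians(-3.5)))
s=bot.state();R=np.array(s['eef_rot']);p=np.array(s['ee_pos'])
x,_=fit(W+T+S,np.radians(-3.5))
for P in(x,x+.062*axis(np.radians(-3.5))):print('in tool',R.T@(P-p))
E
```

```text
[[ 0.64   -0.2343]
 [ 0.6338 -0.3367]
 [ 0.5104 -0.3307]
 [ 0.5166 -0.228 ]] [ 0.5752 -0.2824]
-2.9125809928209305
-2.751384531020929
-3.4650105680127576
-3.433075400774919
[ 0.564  -0.2815  0.0956] [ 0.3538  0.1809 -0.0732  0.4537 -0.9844 -0.447  -0.5711 -0.3659 -1.0999
 -0.2596 -1.0314  0.0334]
[ 0.5641 -0.2814  0.0953] [ 0.1874  0.0794 -0.1661  0.4183 -1.1261 -0.1618 -1.0489  0.0993]
[ 0.564  -0.2815  0.0977] [ 0.2609  0.0414 -0.1195  0.2438 -0.8354 -0.6843 -0.4774 -0.524 ]
[ 0.5616 -0.2853  0.0936] [-0.0025  0.3299  0.0928  0.1549 -0.1477 -0.1837 -0.365   0.0537]
in tool [ 0.0001 -0.0031  0.1333]
in tool [ 0.0001 -0.0031  0.0713]
```

Call:
drive_tool(steps="0 3 0 0 0 0; 8 -0.5 -22 0 0 0; 8 -0.5 -22 0 0 0; 4 -0.2 -10.5 0 0 0; 0 0 0 0 0 0")

```text
clock: 8.8
ee_pos: [0.5371, -0.2791, 0.1642]
eef_rot: [[0.938, -0.067, 0.34], [-0.065, -0.998, -0.018], [0.34, -0.005, -0.94]]
contact_force: [0.2, 0.3, 0.8]
gripper_width: 0.0855
grasp_force: 0.0
```

Call:
drive_tool(steps="0 0 0 0 0 0; 0 0 0 0 0 0; 0 0 0 0 0 0; 0 0 0 0 0 0", gripper=0)

```text
clock: 9.2
ee_pos: [0.5374, -0.2803, 0.1666]
eef_rot: [[0.937, -0.068, 0.343], [-0.065, -0.998, -0.021], [0.344, -0.002, -0.939]]
contact_force: [-0.2, 0.3, -0.1]
gripper_width: 0.0427
grasp_force: 0.0
```

```bash
python3 - <<'E'
from h import *
snap('wrist','w5');s=bot.state();print(s['clock'],s['ee_pos'],s['gripper_width'])
A=cv2.resize(cv2.imread('pics/w5.png')[110:420,90:470],None,fx=1.9,fy=1.9,interpolation=2);cv2.imwrite('pics/c5.png',A)
E
```

```text
9.25 [ 0.53732024 -0.28028516  0.16650573] 0.04274121971982622
```

View pics/c5.png

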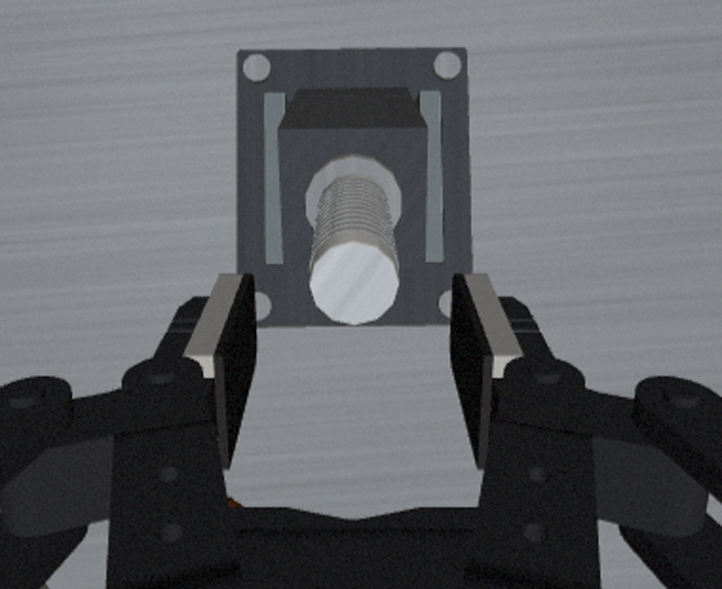

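Handle top at crop (354,283) sits midway between the pads (inner edges 256 and 451), and the shoulder at 354 is in line with it, so lateral alignment is good. Checking the other two axes.

```bash
python3 - <<'E'
from fit import *
y=np.radians(-3.2)
W=[('w5',276.3,258.9,.062,1),('w5',276.3,217.4,0,.7),('w4',270.9,219.8,.062,1),('w4',272.3,194,0,.7)]
T=[('side0',160+280/2.8,85+45/2.8,.062,.4),('top0',255+335/2.6,115+83/2.6,.062,.4)]
s=bot.state();R=np.array(s['eef_rot']);p=np.array(s['ee_pos'])
for o in(W,W+T,W[:2]):
    x,f=fit(o,y);print(x,f)
    for P in(x,x+.062*axis(y)):print('in tool',R.T@(P-p))
E
```

```text
[ 0.564  -0.2814  0.0989] [-0.0295  0.0566 -0.2391 -0.425   0.3097  0.105  -0.1924  0.2028]
in tool [ 0.0018 -0.0005  0.0726]
in tool [ 0.0019 -0.0004  0.0106]
[ 0.5639 -0.2814  0.0972] [-0.0294 -0.1298 -0.2374 -0.3005  0.3471  0.2608 -0.1752  0.3967 -0.6208
 -0.39   -0.4901 -0.3423]
in tool [ 0.0012 -0.0005  0.0742]
in tool [ 0.0013 -0.0004  0.0122]
[ 0.5637 -0.2815  0.0954] [ 0.0901 -0.0007 -0.1738  0.0014]
in tool [ 0.0004 -0.0004  0.0759]
in tool [ 0.0005 -0.0003  0.0139]
```

Call:
drive_tool(steps="6 -0.2 -13.5 0 0 0; 5 -0.2 -13.5 0 0 0; 5 -0.2 -13.5 0 0 0; 5 -0.2 -13.5 0 0 0; 0 0 0 0 0 0")

```text
clock: 9.75
ee_pos: [0.5578, -0.2798, 0.1087]
eef_rot: [[0.938, -0.068, 0.339], [-0.066, -0.998, -0.017], [0.339, -0.006, -0.941]]
contact_force: [-0.5, 0.1, 0.1]
gripper_width: 0.0429
grasp_force: 0.0
```

Call:
drive_tool(steps="0 0 0 0 0 0; 0 0 0 0 0 0", gripper=0.35)

```text
clock: 9.95
ee_pos: [0.5584, -0.2809, 0.1119]
eef_rot: [[0.937, -0.068, 0.342], [-0.065, -0.998, -0.021], [0.343, -0.003, -0.939]]
contact_force: [0.4, 0.4, 0.2]
gripper_width: 0.0279
grasp_force: 0.0
```

Call:
drive_tool(steps="0 0 0 0 0 0; 0 0 0 0 0 0", gripper=0.42)

```text
clock: 10.15
ee_pos: [0.5584, -0.2811, 0.1125]
eef_rot: [[0.937, -0.068, 0.343], [-0.065, -0.998, -0.021], [0.343, -0.002, -0.939]]
contact_force: [-0.4, 1.0, -0.5]
gripper_width: 0.025
grasp_force: 0.0
```

Call:
drive_tool(steps="0 0 0 0 0 0; 0 0 0 0 0 0", gripper=0.45)

```text
clock: 10.35
ee_pos: [0.5583, -0.281, 0.1122]
eef_rot: [[0.937, -0.068, 0.343], [-0.065, -0.998, -0.021], [0.343, -0.003, -0.939]]
contact_force: [0.6, 0.3, -0.1]
gripper_width: 0.0233
grasp_force: 0.1
```

Call:
drive_tool(steps="0 0 0 0 0 0; 0 0 0 0 0 0", gripper=0.47)

```text
clock: 10.55
ee_pos: [0.5584, -0.2813, 0.1121]
eef_rot: [[0.937, -0.069, 0.342], [-0.065, -0.998, -0.021], [0.343, -0.002, -0.939]]
contact_force: [-0.1, 0.4, 0.6]
gripper_width: 0.0227
grasp_force: 0.6
```

Call:
drive_tool(steps="0 0 0 0 0 0; 0 0 0 0 0 0", gripper=0.485)

```text
clock: 10.75
ee_pos: [0.5584, -0.2815, 0.112]
eef_rot: [[0.937, -0.069, 0.343], [-0.065, -0.998, -0.022], [0.343, -0.002, -0.939]]
contact_force: [-0.8, -1.4, 0.9]
gripper_width: 0.022
grasp_force: 1.1
```

Call:
drive_tool(steps="0 0 0 0 0 0; 0 0 0 0 0 0", gripper=0.52)

```text
clock: 10.95
ee_pos: [0.5584, -0.2815, 0.1121]
eef_rot: [[0.937, -0.069, 0.343], [-0.065, -0.998, -0.022], [0.343, -0.002, -0.939]]
contact_force: [-2.8, -2.4, 2.4]
gripper_width: 0.0216
grasp_force: 32.4
```

Call:
drive_tool(steps="0 0 0 0 0 0; 0 0 0 0 0 0", gripper=0.6)

```text
clock: 11.15
ee_pos: [0.5584, -0.2815, 0.1122]
eef_rot: [[0.937, -0.069, 0.343], [-0.065, -0.998, -0.022], [0.343, -0.002, -0.939]]
contact_force: [-2.9, -3.9, 4.2]
gripper_width: 0.0204
grasp_force: 58.4
```

Firm grip with low side force. Pulling along the bore in small steps and watching the force.

Call:
drive_tool(steps="-0.34 -0.1 0.94 0 0 0; -0.68 0.04 1.88 0 0 0; -0.68 0.04 1.88 0 0 0; 0 0 0 0 0 0", gripper=1)

```text
clock: 11.55
ee_pos: [0.5567, -0.2809, 0.1164]
eef_rot: [[0.937, -0.068, 0.342], [-0.065, -0.998, -0.021], [0.343, -0.003, -0.939]]
contact_force: [1.2, -3.0, -3.6]
gripper_width: 0.0203
grasp_force: 58.8
```

Call:
drive_tool(steps="-0.68 0.04 1.88 0 0 0; -0.68 0.04 1.88 0 0 0; -0.68 0.04 1.88 0 0 0; 0 0 0 0 0 0")

```text
clock: 11.95
ee_pos: [0.5545, -0.2808, 0.1225]
eef_rot: [[0.937, -0.068, 0.342], [-0.065, -0.998, -0.021], [0.343, -0.003, -0.939]]
contact_force: [0.6, -3.3, -1.7]
gripper_width: 0.0205
grasp_force: 59.0
```

Call:
drive_tool(steps="-0.68 -0.05 1.88 0 0 0; -0.68 -0.05 1.88 0 0 0; -0.68 -0.05 1.88 0 0 0; -0.68 0.04 1.88 0 0 0; -0.68 0.04 1.88 0 0 0")

```text
clock: 12.45
ee_pos: [0.551, -0.2806, 0.1317]
eef_rot: [[0.937, -0.068, 0.342], [-0.065, -0.998, -0.02], [0.342, -0.003, -0.94]]
contact_force: [2.7, -2.8, -3.6]
gripper_width: 0.0208
grasp_force: 58.8
```

Call:
drive_tool(steps="-0.68 0.04 1.88 0 0 0; -0.68 0.04 1.88 0 0 0; -0.68 0.04 1.88 0 0 0; -0.68 0.04 1.88 0 0 0; 0 0 0 0 0 0")

```text
clock: 12.95
ee_pos: [0.5482, -0.2804, 0.1394]
eef_rot: [[0.937, -0.068, 0.342], [-0.065, -0.998, -0.02], [0.343, -0.003, -0.94]]
contact_force: [1.3, -2.1, -1.7]
gripper_width: 0.0211
grasp_force: 58.9
```

Call:
drive_tool(steps="-0.68 0.04 1.88 0 0 0; -0.68 0.04 1.88 0 0 0; -0.68 0.04 1.88 0 0 0; -0.68 0.04 1.88 0 0 0; -0.68 0.04 1.88 0 0 0")

```text
clock: 13.45
ee_pos: [0.5448, -0.2803, 0.1485]
eef_rot: [[0.937, -0.068, 0.342], [-0.065, -0.998, -0.02], [0.342, -0.003, -0.94]]
contact_force: [1.1, -1.8, -4.3]
gripper_width: 0.0206
grasp_force: 58.9
```

Call:
drive_tool(steps="-0.68 0.04 1.88 0 0 0; 0 0 0 0 0 0; 0 0 0 0 0 0; 0 0 0 0 0 0; 0 0 0 0 0 0")

```text
clock: 13.95
ee_pos: [0.5442, -0.2802, 0.1504]
eef_rot: [[0.937, -0.068, 0.342], [-0.065, -0.998, -0.02], [0.342, -0.003, -0.94]]
contact_force: [-0.2, -1.7, -2.0]
gripper_width: 0.021
grasp_force: 58.9
```

```bash
python3 - <<'E'
from h import *
snap('side','s6');snap('top','t6');s=bot.state();print(s['clock'],s['ee_pos'],s['contact_force'],s['moment'],s['grasp_force'])
A=cv2.resize(cv2.imread('pics/s6.png')[60:180,190:310],None,fx=4.2,fy=4.2,interpolation=2)
B=cv2.resize(cv2.imread('pics/s6.png')[180:370,120:310],None,fx=1.5,fy=1.5,interpolation=2)
o=np.zeros((504,800,3),'u1');o[:504,:504]=A;o[:285,510:795]=B;cv2.imwrite('pics/c6.png',o)
E
```

```text
14.05 [ 0.54426493 -0.28025111  0.15032224] [ 0.57728264 -0.85835686 -1.48111457] [-0.25108013  0.21336696 -0.11538018] 58.86473894119263
```

View pics/c6.png

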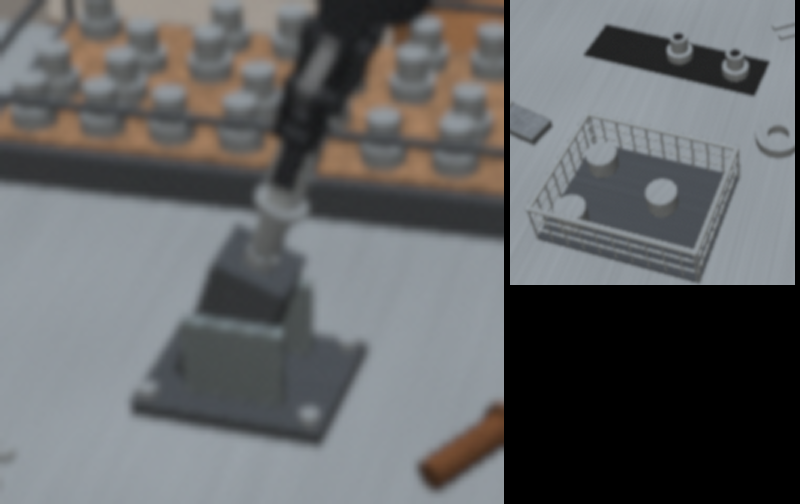

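The side view shows the gauge drawn out: shoulder at crop (281,200), well above the block mouth at (262,258), with bare shank between. The reject is in the basket at (661,195) and both good fittings are standing. I'll check the draw length numerically (for slip) before handing in.

```bash
python3 - <<'E'
from fit import *
x=np.array([.5625,-.283,.095]);a=axis(np.radians(-3.2))
p0=proj('s6',x)[0];m=np.array([190+281/4.2,60+198/4.2])-np.array([160+261/2.8,85+99/2.8])
for d in(.034,.037,.041,.045,.049):print(d,proj('s6',x+a*d)[0]-p0)
print(m)
E
```

```text
0.034 [  3.9406 -10.6292]
0.037 [  4.2962 -11.5885]
0.041 [  4.7725 -12.8732]
0.045 [  5.2511 -14.1643]
0.049 [  5.7322 -15.4618]
[  3.6905 -13.2143]
```

The picture gives about 41 mm, which agrees with the arm's travel, so there was no slip. Handing in.

```bash
python3 -c "
from rig import bot
print(bot.close_job())"
```

```text
the job is handed in; nothing more can be done
None
```

The reject is in the basket, both good fittings are standing where they were, and the plug gauge is held still about 41 mm out of its bore; I handed the job in at about 14 s, but no verdict came back.

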